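# Stand the tilt-out bins back up

## Task

Two of the three bins in the orange organiser can be put away: with the fingertips on the outside of its front, push each of them back up until it is fully home, without slamming it. The bin with the cup of valve caps standing in front of it is still being picked from: leave it tilted out as it is. Do not grip the bins or reach into them, and leave the cup and the other things on the shelf where they are.

Things in the scene. Friction and masses are not known exactly. Their poses are not given: they have to be found in the camera images.
- organiser: orange plastic base rail of the organiser, fixed to the shelf, 118 x 384 x 8 mm; origin at the centre of its underside. +x points from the front of the organiser to its back, y along the row. Three fixed bin housings (120 wide, 110 deep, tops 137 mm above the shelf) sit on it at y = -124, 0, +124 mm; the front edges of their side cheeks are at x = -55 mm. Only the bins in them tilt.
- caps_unit: the fixed housing of the bin that holds silver valve caps; origin at the centre of its underside, on the base rail (8 mm above the shelf); same axes as the organiser. Which of the three places in the row it has varies. The bin's hinge line is parallel to y, at x = -50 mm, z = 12 mm in this frame.
- caps_bin (a joint): tilt (rad) of the orange bin that holds silver valve caps: 0 = fully home, front upright and flush with the cheeks; grows as its top tips out of the front; stop at 0.75, starts at 0.38 to 0.65. Pivots with friction: it stays at any tilt where it is left; a push of 1 to 3 N along the arc of its lip moves it. The bin is 108 mm wide, its front 122 mm tall.
- caps_lip (a point): middle of the outermost edge of the rolled lip (12 mm thick) along the top of the front of the caps bin: 9 mm ahead of and 116 mm above the hinge line when home (136 mm above the shelf), about 107 mm at a tilt of 0.65. The front leans out, so a finger pushing towards the back meets the lip first. The lip rises as it goes home: move the finger up with it; a finger pushed level or down rubs on it and can jam it.
- valves_unit: the fixed housing of the bin that holds brass tube valves; origin at the centre of its underside, on the base rail (8 mm above the shelf); same axes as the organiser. Which of the three places in the row it has varies. The bin's hinge line is parallel to y, at x = -50 mm, z = 12 mm in this frame.
- valves_bin (a joint): tilt (rad) of the orange bin that holds brass tube valves: 0 = fully home, front upright and flush with the cheeks; grows as its top tips out of the front; stop at 0.75, starts at 0.38 to 0.65. Pivots with friction: it stays at any tilt where it is left; a push of 1 to 3 N along the arc of its lip moves it. The bin is 108 mm wide, its front 122 mm tall.
- valves_lip (a point): middle of the outermost edge of the rolled lip (12 mm thick) along the top of the front of the valves bin: 9 mm ahead of and 116 mm above the hinge line when home (136 mm above the shelf), about 107 mm at a tilt of 0.65. The front leans out, so a finger pushing towards the back meets the lip first. The lip rises as it goes home: move the finger up with it; a finger pushed level or down rubs on it and can jam it.
- patches_unit: the fixed housing of the bin that holds round black rubber patches; origin at the centre of its underside, on the base rail (8 mm above the shelf); same axes as the organiser. Which of the three places in the row it has varies. The bin's hinge line is parallel to y, at x = -50 mm, z = 12 mm in this frame.
- patches_bin (a joint): tilt (rad) of the orange bin that holds round black rubber patches: 0 = fully home, front upright and flush with the cheeks; grows as its top tips out of the front; stop at 0.75, starts at 0.38 to 0.65. Pivots with friction: it stays at any tilt where it is left; a push of 1 to 3 N along the arc of its lip moves it. The bin is 108 mm wide, its front 122 mm tall.
- patches_lip (a point): middle of the outermost edge of the rolled lip (12 mm thick) along the top of the front of the patches bin: 9 mm ahead of and 116 mm above the hinge line when home (136 mm above the shelf), about 107 mm at a tilt of 0.65. The front leans out, so a finger pushing towards the back meets the lip first. The lip rises as it goes home: move the finger up with it; a finger pushed level or down rubs on it and can jam it.
- cup: small white ceramic cup of silver valve caps, 60 mm across, 45 mm high, loose; origin at the centre of its underside. It stands about 120 mm ahead of the front edge of the housing of the caps bin.
- cement: small brown glass bottle with a black cap, 30 mm across, 52 mm high, loose; origin at the centre of its underside. It stands about 120 mm ahead of the valves unit.
- tin: round flat metal tin, 62 mm across, 28 mm high, loose; origin at the centre of its underside. It stands about 120 mm ahead of the patches unit.
- lever_a: grey plastic tire lever lying on the shelf on the left of the organiser, 115 x 16 x 11 mm, loose; origin under its middle
- lever_b: a second grey tire lever like the first, on the right of the organiser
- rasp: steel rasp with a wooden handle lying on the right of the shelf, 330 x 25 x 25 mm, along its x axis, loose; origin under it near the middle
- pump: chrome foot pump on the left of the shelf, 280 x 100 mm, pedal 160 mm high, heavy, fixed; origin at the centre of its underside
Things that resemble listed ones, but are neither listed nor needed, are in the scene too. What is shaped like the tin but pink or turquoise is not meant.

How it is judged:
At the end, for the whole second after the job is handed in: The two bins without the cup before them are home (tilt under 0.05 rad, lip within 6 mm); the bin with the cup before it is still tilted out, its lip within 15 mm of its start; cup, bottle, tin, levers and rasp are within 30 mm of their starts; cup, bottle and tin upright (within 0.3 rad) (value of joint each of valves_bin, patches_bin below 0.05 rad and value of joint caps_bin above 0.3 rad and distance of caps_lip from where it was at the start of the episode below 0.015 m and distance of each of cup, cement, tin, lever_a, lever_b, rasp from where it was at the start of the episode below 0.03 m and angle between each of cup, cement, tin's own z axis and vertical below 0.3 rad); the robot touches nothing.
It fails at once if a finger reached into a bin or gripped its wall (contact force between the fingers and caps_bin_c2 above 0.5 N or contact force between the fingers and caps_bin_c3 above 0.5 N or contact force between the fingers and caps_bin_c4 above 0.5 N or contact force between the fingers and valves_bin_c2 above 0.5 N or contact force between the fingers and valves_bin_c3 above 0.5 N or contact force between the fingers and valves_bin_c4 above 0.5 N or contact force between the fingers and patches_bin_c2 above 0.5 N or contact force between the fingers and patches_bin_c3 above 0.5 N or contact force between the fingers and patches_bin_c4 above 0.5 N).
It fails at once if the bin that is still in use was moved by more than 15 mm (distance of caps_lip from where it was at the start of the episode above 0.015 m).
It fails at once if a bin was slammed (it turned faster than 3 rad/s, about 0.35 m/s at its lip) (velocity of joint any of caps_bin, valves_bin, patches_bin below -3 rad/s).
It fails at once if a bystander was picked up, carried off or pushed more than 30 mm away (distance of any of cup, cement, tin, lever_a, lever_b, rasp from where it was at the start of the episode above 0.03 m).
It fails at once if the cup, bottle or tin was tipped (angle between any of cup, cement, tin's own z axis and vertical above 0.5 rad).
It also fails if it takes over 42 s, if anything falls off the work surface, if the arm or the gripper's body presses on something with over 40 N, if the wrist force passes 120 N, or if a joint passes its speed limit or range.

## Robot

A 6-joint arm with a two-finger parallel gripper is mounted at the origin on the work surface. World frame = base frame: x ahead of the robot, y to its left, z up, the work surface at z = 0. Lengths are in m, angles in rad, forces in N, time in s.
With the tool pointing down it reaches from about 0.35 to 0.775 m from the base axis. Payload 5.5 kg.
Tool frame: the origin (TCP) lies on the mounting face of the last link; the fingertips stand 173 mm ahead of it and the grasp point (between the pads) lies 155 mm ahead of it; z points along the fingers, y is the direction in which the jaws open and shut (so a half turn about z gives the same grasp; the last joint's range is limited). The gripper opens to 85 mm and grips with 20 to 120 N. Pads are 22 mm wide; open, the fingers measure 114 mm over their backs; the gripper's body (76 mm by 85 mm) begins 54 mm behind the grasp point. The pads swing forward as they close: fully open they stand 13 mm farther back than shut.
Start: joints at [-1.259, 0.313, 0.046, 1.304, 0, 1.431], TCP at [0.251, -0.517, 0.405] pointing down, gripper open.
Joint ranges: [-2.76, 2.76], [-0.86, 1.69], [-1.03, 1.26], [-2.2, 2.34], [-1.47, 1.5], [-3.14, 3.14]. Speed limits (rad/s): [2.57, 2.57, 3.14, 3.14, 3.14, 3.14].

## Interface

Orientations are given as a unit quaternion [w, x, y, z].
In Python, from workcell import * gives the robot as it stands. The module is installed in compiled form; this text tells all that it offers.
- The arm moves only by the shell command python3 -m crank 'ROWS' [FORCE]. ROWS is JSON, a list of rows, each a list of 7 numbers: the shift along the tool's x, y, z in mm, then the turn, a rotation vector about the tool's x, y, z in degrees, then the opening, from 0 (shut) to 1 (fully open). A call has exactly 8 rows; each row shifts and turns the commanded pose from where the row before left it, along the tool's axes as they then stand; what a row does not reach is not made up. A row lasts 1/8 s, in which the tool goes at most 62.5 mm and 10.7 degrees, less where a joint would pass 70% of its speed; a pose out of reach is approached as far as the arm can. A call with a gripper value outside its range is refused whole. The fingers move at their own pace and stop on an object; FORCE is the grip in N (left out, the last holds). Time passes only in rows, so rows that do not move let the fingers close, or fill a call up. It gives the time, the measured TCP pose, the force and the opening at its end, in the units of the state.
- get_state(): the state, without advancing time (a new reading comes with each control period).
- read_camera(name): name is "side" or "top"; returns the picture (480x640x3 uint8, blue, green, red); there is no depth.
- calibration(name): a dict with "fx", "fy", "cx", "cy" (pixels), "extrinsics" (4x4, takes a point from world to camera coordinates). Camera axes: x right, y down, z forward; pixel columns grow to the right and rows downward; lengths in m; the calibration is good to about 2 mm. A picture is of the moment at which its call begins. calibration takes no time and is no camera call.
- hand_in(): hands the job in, once; it reports no verdict.
The state is a dict: "clock": time; "joint_pos": joint angles; "qvel": joint speeds; "tau": joint torques, N m; "tcp_pos": TCP position; "orientation": TCP orientation; "wrist_force": force on the tool from outside, world axes, zero at the start; "ft_torque": the same for the moment, N m; "finger_gap": finger opening in m.
Only numpy, scipy, OpenCV 4.12 (cv2) and the standard library are available. Lean on these libraries where they do the work, as an engineer would, in place of code of your own. Each camera call takes 0.05 s, during which the arm holds its last target.

## Working session

There is one attempt and no reset: what is moved stays moved. The work goes in short steps, Python scripts to look and compute and a shell command to move; the robot and the scene stay as the last step left them, time stands still between calls to the robot, and variables do not carry over. Pictures are saved under pics/ and viewed, and the job is handed in when it is done.

```bash
mkdir -p pics; python3 - <<'E'
from workcell import *
import cv2
for n in ("side","top"):
    cv2.imwrite(f"pics/{n}0.png",read_camera(n)); c=calibration(n); print(n,c)
print(get_state())
E
```

```text
side {'fx': 463.8575641647124, 'fy': 463.8575641647124, 'cx': 320.8841557014149, 'cy': 232.65890599997945, 'extrinsics': array([[ 0.96007561, -0.27890277,  0.02163479, -0.49739917],
       [-0.12554421, -0.49869269, -0.85763877,  0.15822499],
       [ 0.24998694,  0.82068194, -0.51379731,  0.95397587],
       [ 0.        ,  0.        ,  0.        ,  1.        ]])}
top {'fx': 511.3668206164203, 'fy': 511.3668206164203, 'cx': 322.5690211830379, 'cy': 228.97777715900256, 'extrinsics': array([[-0.01270245, -0.99991477,  0.00301631,  0.02832922],
       [-0.9954619 ,  0.01236125, -0.09435471,  0.5231465 ],
       [ 0.09430939, -0.00420115, -0.99553407,  1.53675983],
       [ 0.        ,  0.        ,  0.        ,  1.        ]])}
{'clock': 0.1, 'joint_pos': array([-1.25857780e+00,  3.13934519e-01,  4.51124339e-02,  1.30359193e+00,
        2.61690875e-06,  1.43119983e+00]), 'qvel': array([ 3.39853008e-05, -1.46282277e-03,  2.41627610e-03,  1.31191744e-03,
       -8.49590937e-04, -8.83954151e-05]), 'tau': array([ 2.07889556e-03, -4.81728244e+01,  2.99242187e+01,  1.27884923e-02,
       -2.42960296e-04,  1.47712916e-05]), 'tcp_pos': array([ 0.25098709, -0.51714787,  0.40390068]), 'orientation': array([-8.05947318e-04,  9.74590915e-01,  2.23990833e-01, -6.84220399e-05]), 'wrist_force': array([-0.12649117,  0.45334891,  0.40656034]), 'ft_torque': array([-0.02817235, -0.0332905 , -0.00501575]), 'finger_gap': 0.08557610541122995}
```

View pics/side0.png

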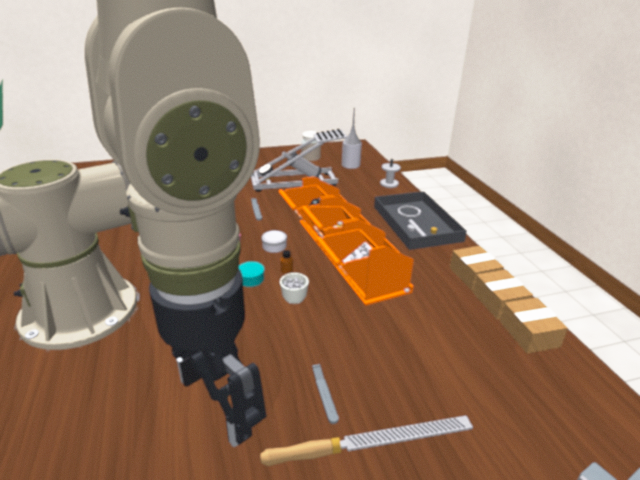

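View pics/top0.png

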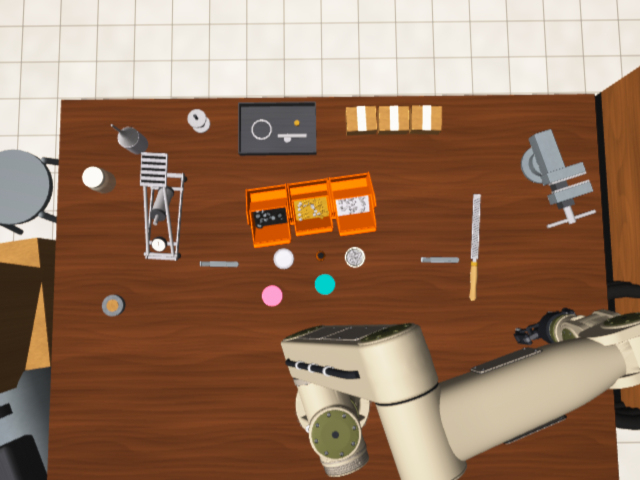

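The organiser is at about (245–377, 172–247) in the top view. From left to right the bins hold patches, valves and caps. The cup is at (355,257), in front of the caps bin. I'll zoom in to measure.

```bash
python3 - <<'E'
import cv2
t=cv2.imread("pics/top0.png")[160:300,235:400]; cv2.imwrite("pics/topz.png",cv2.resize(t,None,fx=4.4,fy=4.2,interpolation=cv2.INTER_CUBIC))
t=cv2.imread("pics/side0.png")[165:315,230:430]; cv2.imwrite("pics/sidez.png",cv2.resize(t,None,fx=4,fy=4,interpolation=cv2.INTER_CUBIC))
E
```

```text
(no output)
```

View pics/topz.png

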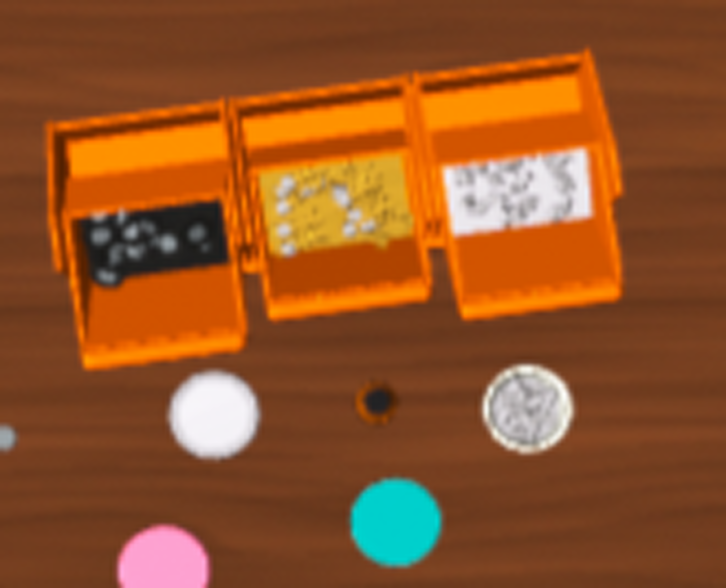

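View pics/sidez.png

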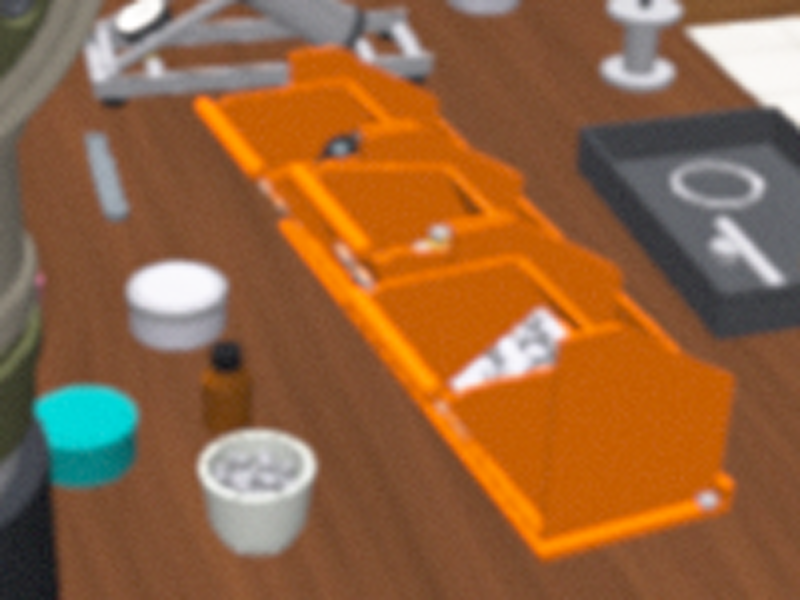

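```bash
cat > h.py <<'E'
import numpy as np
from workcell import *
from scipy.optimize import brentq
def ray(n,u,v):
    c=calibration(n);E=c["extrinsics"];R=E[:3,:3];o=-R.T@E[:3,3]
    return o,R.T@np.array([(u-c["cx"])/c["fx"],(v-c["cy"])/c["fy"],1])
def at(n,u,v,z):
    o,d=ray(n,u,v);return o+d*(z-o[2])/d[2]
def proj(n,p):
    c=calibration(n);E=c["extrinsics"];q=E[:3,:3]@p+E[:3,3];return c["fx"]*q[0]/q[2]+c["cx"],c["fy"]*q[1]/q[2]+c["cy"]
def tz(x,y): return 235+(x+.5)/4.4-.5,160+(y+.5)/4.2-.5
def sz(x,y): return 230+(x+.5)/4-.5,165+(y+.5)/4-.5
def setup():
    L=at("top",*tz(48,124),.137);R=at("top",*tz(590,52),.137)
    ey=(L-R)/np.linalg.norm(L-R);ex=np.array([ey[1],-ey[0],0]);o=(L+R)/2-55e-3*ex;o[2]=0
    return o,ex,ey,np.linalg.norm(L-R)
def lip(phi): return np.array([-50-9*np.cos(phi)-116*np.sin(phi),20+116*np.cos(phi)-9*np.sin(phi)])/1e3
def tilt(cam,u,v,o,ex,ey):
    f=lambda p:(lambda P:(P-o)@ex-lip(p)[0])(at(cam,u,v,lip(p)[1]))
    p=brentq(f,-.1,.9);P=at(cam,u,v,lip(p)[1]);return p,P,(P-o)@ey
E
python3 - <<'E'
from h import *
o,ex,ey,n=setup();print(o,ex,n,np.degrees(np.arctan2(ex[1],ex[0])))
# front corner of base rail right / left in side image at z=.008
for s in ((545,545),(728,492)):
    P=at("side",*sz(*s),.008);print("rail",(P-o)@ex,(P-o)@ey)
for n,(a,b) in dict(pat=((86,369),(244,347)),val=((270,320),(430,299)),cap=((464,319),(620,298))).items():
    for q in (a,b): print(n,*tilt("top",*tz(*q),o,ex,ey))
for n,q,z in (("cup",(528,408),.045),("cem",(377,402),.052),("tin",(214,414),.028)):
    P=at("top",*tz(*q),z);print(n,P,(P-o)@ex,(P-o)@ey)
E
```

```text
[0.59783255 0.05726566 0.        ] [0.99181126 0.12771227 0.        ] 0.35543061848195645 7.3374128317684875
rail -0.043078715806975434 -0.18613351265898778
rail 0.07320802773747208 -0.18367300712948248
pat 0.48713008112989487 [0.46390872 0.21837309 0.11829404] 0.17689188349053592
pat 0.4823813068319546 [0.47760995 0.11562997 0.11858855] 0.07324027759282492
val 0.33437071545807723 [0.49519509 0.09819485 0.126622  ] 0.05370209295765312
val 0.33752528128492376 [ 0.50822439 -0.00562227  0.12647456] -0.05092889301197152
cap 0.4930622655818305 [ 0.495018   -0.0277781   0.11792302] -0.07121668286034738
cap 0.49311186196260415 [ 0.50814755 -0.12977998  0.11791991] -0.17406009388844254
cup [ 0.43666053 -0.07318099  0.045     ] -0.17651185643915948 -0.10879481529475332
cem [0.44193495 0.02966205 0.052     ] -0.1581463159346491 -0.007467534517804601
tin [0.43572648 0.14202299 0.028     ] -0.14995406784617046 0.10476621209129966
```

```bash
python3 - <<'E'
from h import *
def tri(t,s):
    o1,d1=ray("top",*tz(*t));o2,d2=ray("side",*sz(*s))
    A=np.stack([d1,-d2],1);k=np.linalg.lstsq(A,o2-o1,rcond=None)[0]
    a,b=o1+k[0]*d1,o2+k[1]*d2;return (a+b)/2,np.linalg.norm(a-b)
o,ex,ey,n=setup()
for nm,t,s in (("backR",(590,52),(735,376)),("capR",(620,298),(548,372)),("capL",(464,319),(425,389)),("valL",(270,320),(288,168)),("valR",(430,299),(365,249)),("patL",(86,369),(198,100)),("patR",(244,347),(255,170))):
    P,e=tri(t,s);print(nm,P,e)
for z in (.08,.09,.1):
    L=at("top",*tz(48,124),z);R=at("top",*tz(590,52),z);print(z,L,R,np.linalg.norm(L-R))
E
```

```text
backR [ 0.68587753 -0.117001    0.08779135] 0.0012645025053248547
capR [ 0.53619124 -0.13904295  0.12797523] 0.06104643576861142
capL [ 0.51995407 -0.03587108  0.05236903] 0.040607381011547705
valL [0.49580948 0.09808206 0.12638328] 0.0012123860639103744
valR [ 0.5106584  -0.00621844  0.1277959 ] 0.005236877528130605
patL [0.46557669 0.21812861 0.11797773] 0.00334482318968043
patR [0.47903239 0.11537565 0.11825601] 0.0028473782436169806
0.08 [0.63970438 0.24893814 0.08      ] [ 0.68689132 -0.11751485  0.08      ] 0.36947855168771676
0.09 [0.63794673 0.24746651 0.09      ] [ 0.68481892 -0.11654211  0.09      ] 0.3670140020024956
0.1 [0.63618907 0.24599489 0.1       ] [ 0.68274651 -0.11556936  0.1       ] 0.36454945231727454
```

```bash
python3 - <<'E'
import cv2
t=cv2.imread("pics/side0.png")[225:310,315:425]; cv2.imwrite("pics/sidez2.png",cv2.resize(t,None,fx=7,fy=7,interpolation=cv2.INTER_CUBIC))
E
```

```text
(no output)
```

View pics/sidez2.png

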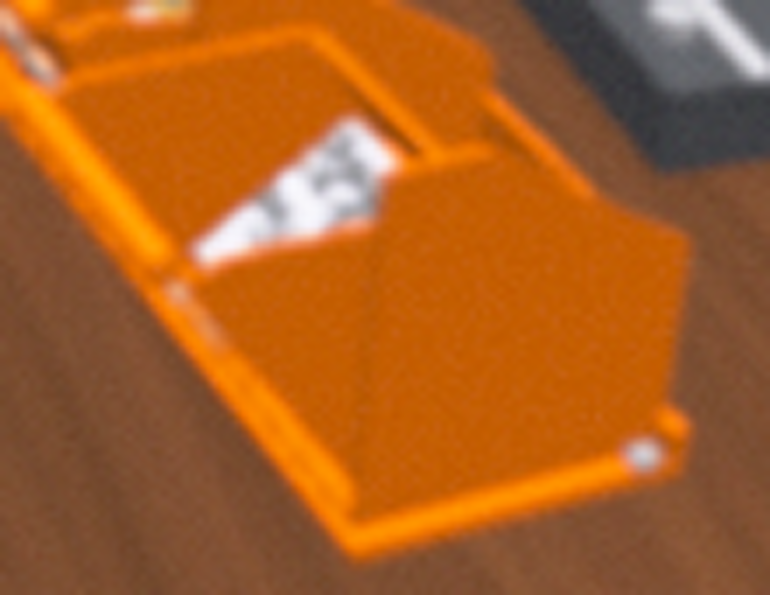

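```bash
sed -i 's/,\.137)/,.087)/g' h.py; python3 - <<'E'
from h import *
o,ex,ey,n=setup();print(o,ex,n,np.degrees(np.arctan2(ex[1],ex[0])))
for n,(a,b) in dict(pat=((86,369),(244,347)),val=((270,320),(430,299)),cap=((464,319),(620,298))).items():
    for q in (a,b): print(n,*tilt("top",*tz(*q),o,ex,ey))
for i,yc in (("val",0),("pat",.124)):
  for p in (.5,.4,.3,.2,.1,0):
    l=lip(p);print(i,p,(o+ex*l[0]+ey*yc)[:2],l)
s=get_state();print(s["tcp_pos"],s["clock"])
from scipy.spatial.transform import Rotation as R
q=s["orientation"];print(R.from_quat([*q[1:],q[0]]).as_matrix().round(3))
E
```

```text
[0.60740771 0.05851286 0.        ] [0.99181126 0.12771227 0.        ] 0.36775336690806204 7.337412831768465
pat 0.5834590871171944 [0.46429555 0.21921132 0.11185096] 0.177659723019639
pat 0.5784099963436035 [0.47805279 0.11601125 0.11221038] 0.07354776340203903
val 0.4230425001911042 [0.49556724 0.0984134  0.12207909] 0.053857199378385984
val 0.42631809182855923 [ 0.50864052 -0.00572924  0.12189567] -0.05110225976489303
cap 0.5897728772642316 [ 0.49554854 -0.02802858  0.11139822] -0.07154698522414865
cap 0.5898256945979735 [ 0.50873678 -0.13048598  0.11139442] -0.1748496945776387
val 0.5 [0.49482562 0.04401604] [-0.11351161  0.11748475]
val 0.4 [0.50479286 0.04529948] [-0.10346208  0.12333831]
val 0.3 [0.5152899  0.04665115] [-0.09287837  0.12815935]
val 0.2 [0.52621185 0.04805754] [-0.08186624  0.1318997 ]
val 0.1 [0.5374496  0.04950459] [-0.07053571  0.13452198]
val 0 [0.54889085 0.05097784] [-0.059  0.136]
pat 0.5 [0.4789893  0.16700063] [-0.11351161  0.11748475]
pat 0.4 [0.48895654 0.16828408] [-0.10346208  0.12333831]
pat 0.3 [0.49945357 0.16963575] [-0.09287837  0.12815935]
pat 0.2 [0.51037553 0.17104213] [-0.08186624  0.1318997 ]
pat 0.1 [0.52161327 0.17248918] [-0.07053571  0.13452198]
pat 0 [0.53305453 0.17396243] [-0.059  0.136]
[ 0.25098709 -0.51714787  0.40390068] 0.1
[[ 0.9    0.437 -0.   ]
 [ 0.437 -0.9    0.002]
 [ 0.    -0.002 -1.   ]]
```

```bash
python3 -m crank '[[27.4,-25.5,0,0,0,0,0],[27.4,-25.5,0,0,0,0,0],[27.4,-25.5,0,0,0,0,0],[27.4,-25.5,0,0,0,0,0],[27.4,-25.5,0,0,0,0,0],[27.4,-25.5,0,0,0,0,0],[27.4,-25.5,0,0,0,0,0],[27.4,-25.5,0,0,0,0,0]]'
python3 -m crank '[[27.4,-25.5,0,0,0,0,0],[27.4,-25.5,0,0,0,0,0],[27.4,-25.5,0,0,0,0,0],[27.4,-25.5,0,0,0,0,0],[27.4,-25.5,0,0,0,0,0],[27.4,-25.5,0,0,0,0,0],[27.4,-25.5,0,0,0,0,0],[27.4,-25.5,0,0,0,0,0]]'
python3 -m crank '[[0,0,0,0,0,-10.1,0],[0,0,0,0,0,-10.1,0],[0,0,0,0,0,-10.1,0],[0,0,0,0,0,-10.1,0],[0,0,0,0,0,-10.1,0],[0,0,0,0,0,-10.1,0],[0,0,0,0,0,-10.1,0],[0,0,0,0,0,-10.1,0]]'
python3 -m crank '[[0,0,0,0,0,-10.1,0],[0,0,0,0,0,-10.1,0],[0,0,0,0,0,-10.1,0],[0,0,0,0,0,-10.1,0],[0,0,0,0,0,-10.1,0],[0,0,0,0,0,-10.1,0],[0,0,0,0,0,-10.1,0],[0,0,0,0,0,-10.1,0]]'
cat >> h.py <<'E'
from scipy.spatial.transform import Rotation
def rep(yc=0):
    s=get_state();o,ex,ey,_=setup();p=s["tcp_pos"];d=p-o
    q=s["orientation"];M=Rotation.from_quat([*q[1:],q[0]]).as_matrix()
    print("t",s["clock"],"local x,y,tipz mm",(d@ex*1e3).round(1),(d@ey*1e3).round(1),(p[2]*1e3-173).round(1),"F local",(s["wrist_force"]@ex).round(2),(s["wrist_force"]@ey).round(2),s["wrist_force"][2].round(2))
    print("tool axes in local",(np.stack([ex,ey,[0,0,1]])@M).round(3).tolist(),"gap",s["finger_gap"],"j6",s["joint_pos"][5])
E
python3 -c "from h import *;rep()"
```

```text
clock: 1.1
tcp_pos: [0.3593, -0.2368, 0.4044]
orientation: [-0.0, 0.975, 0.224, -0.0]
wrist_force: [0.9, -0.3, 0.6]
finger_gap: -0.0001
clock: 2.1
tcp_pos: [0.4675, 0.0424, 0.4044]
orientation: [-0.0, 0.975, 0.224, -0.0]
wrist_force: [0.3, 0.2, 0.9]
finger_gap: 0.0
clock: 3.1
tcp_pos: [0.4671, 0.0411, 0.4043]
orientation: [-0.0, 0.595, 0.804, -0.0]
wrist_force: [-0.3, 0.3, -0.8]
finger_gap: 0.0004
clock: 4.1
tcp_pos: [0.4671, 0.0411, 0.4043]
orientation: [-0.0, -0.068, 0.998, 0.0]
wrist_force: [0.1, 0.8, 0.1]
finger_gap: 0.0001
t 4.1 local x,y,tipz mm -141.3 0.7 231.3 F local 0.22 0.8 0.08
tool axes in local [[-1.0, -0.008, -0.001], [-0.008, 1.0, 0.0], [0.001, 0.0, -1.0]] gap 7.90338037727521e-05 j6 -0.22002607013782213
```

```bash
python3 -m crank '[[0,0,16,0,0,0,0],[0,0,16,0,0,0,0],[0,0,16,0,0,0,0],[0,0,16,0,0,0,0],[0,0,16,0,0,0,0],[0,0,16,0,0,0,0],[0,0,16,0,0,0,0],[0,0,12,0,0,0,0]]'
python3 - <<'E'
from h import *; import cv2
rep()
for n,(a,b,c,d) in (("side",(165,315,230,430)),("top",(160,300,235,400))):
    cv2.imwrite(f"pics/{n}1.png",cv2.resize(read_camera(n)[a:b,c:d],None,fx=4,fy=4,interpolation=cv2.INTER_CUBIC))
E
```

```text
clock: 5.1
tcp_pos: [0.467, 0.0411, 0.2797]
orientation: [-0.001, -0.065, 0.998, 0.0]
wrist_force: [-0.5, 0.4, -1.1]
finger_gap: 0.0
t 5.1 local x,y,tipz mm -141.5 0.7 106.7 F local -0.43 0.42 -1.11
tool axes in local [[-1.0, -0.003, -0.001], [-0.003, 1.0, 0.0], [0.001, 0.0, -1.0]] gap 2.545721673628106e-05 j6 -0.21425299403557832
```

View pics/side1.png

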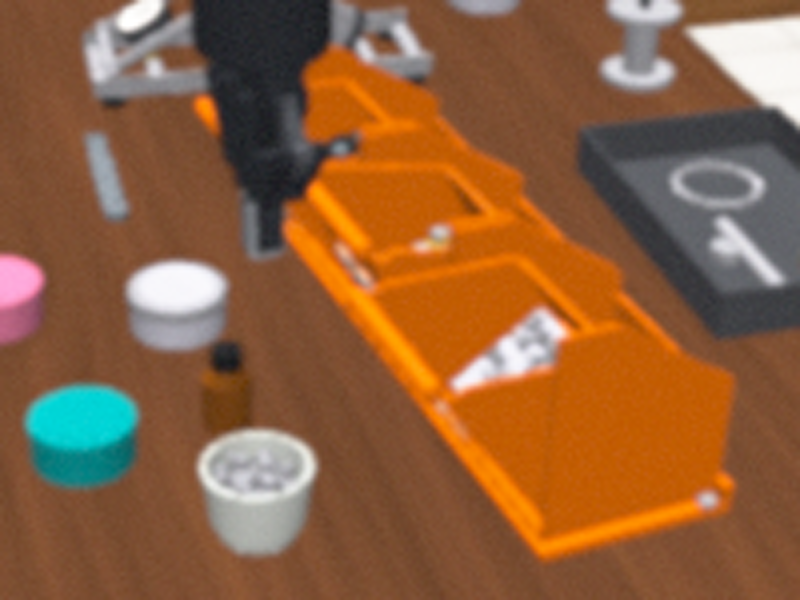

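View pics/top1.png

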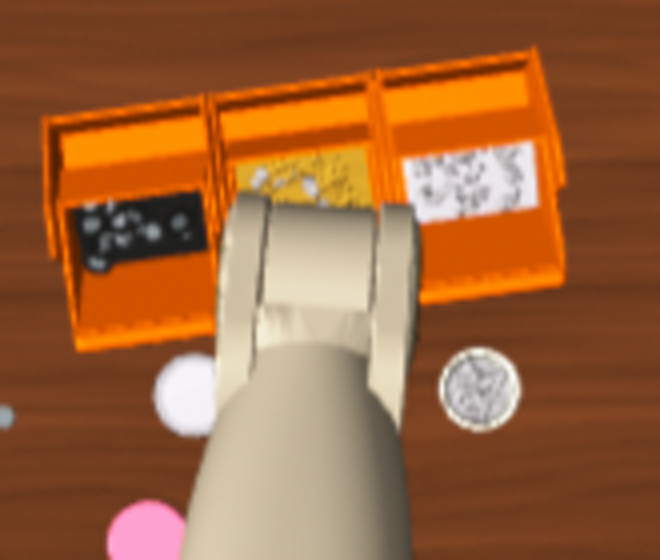

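```bash
python3 -c "
from h import *
o,ex,ey,_=setup();u=proj('side',o+ex*-.141+np.array([0,0,.107]));print('tip expected zoom px',(u[0]-230)*4,(u[1]-165)*4)"
python3 -m crank '[[-6,0,0,0,0,0,0],[-6,0,0,0,0,0,0],[-6,0,0,0,0,0,0],[-4,0,-1,0,0,0,0],[-4,0,-2,0,0,0,0],[-4,0,-2,0,0,0,0],[-4,0,-2,0,0,0,0],[-4,0,-2,0,0,0,0]]'; python3 -c "from h import *;rep()"
```

```text
tip expected zoom px 261.86960943711665 248.6315824714884
clock: 6.2
tcp_pos: [0.5052, 0.0461, 0.2898]
orientation: [-0.0, -0.065, 0.998, 0.0]
wrist_force: [0.3, -0.6, -1.3]
finger_gap: -0.0003
t 6.2 local x,y,tipz mm -103.0 0.8 116.8 F local 0.18 -0.61 -1.28
tool axes in local [[-1.0, -0.003, -0.0], [-0.003, 1.0, 0.0], [0.0, 0.0, -1.0]] gap -0.00025986162912676155 j6 -0.19798217419692596
```

```bash
python3 - <<'E'
from h import *; import cv2
cv2.imwrite("pics/side2.png",cv2.resize(read_camera("side")[165:265,260:360],None,fx=6,fy=6,interpolation=cv2.INTER_CUBIC))
E
```

```text
(no output)
```

View pics/side2.png

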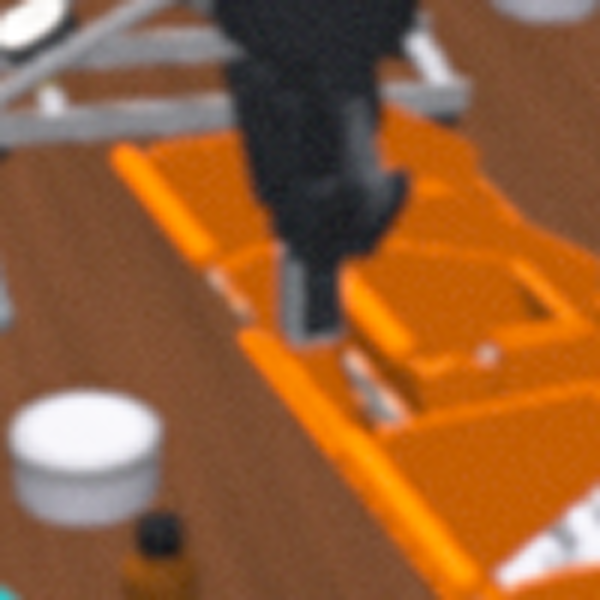

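The side view shows the fingertips (~(315,335) in the crop) against the valves lip. Its right end is now at (410,345), so the bin is moving back smoothly. I'll continue the push.

```bash
python3 -m crank '[[-4,0,-1,0,0,0,0],[-4,0,-1,0,0,0,0],[-4,0,-1,0,0,0,0],[-4,0,-1,0,0,0,0],[-4,0,-1,0,0,0,0],[-4,0,-0.5,0,0,0,0],[-3,0,-0.5,0,0,0,0],[-3,0,-0.3,0,0,0,0]]'; python3 -c "from h import *;rep()"
```

```text
clock: 7.25
tcp_pos: [0.535, 0.05, 0.296]
orientation: [0.0, -0.065, 0.998, -0.0]
wrist_force: [-0.4, -0.0, 0.5]
finger_gap: 0.0002
t 7.25 local x,y,tipz mm -72.9 0.8 123.0 F local -0.4 0.03 0.5
tool axes in local [[-1.0, -0.003, 0.0], [-0.003, 1.0, -0.0], [-0.0, -0.0, -1.0]] gap 0.00020496864120349848 j6 -0.18688281766921122
```

```bash
python3 -m crank '[[-1,0,0,0,0,0,0],[-1,0,0,0,0,0,0],[-1,0,0,0,0,0,0],[-1,0,0,0,0,0,0],[0,0,0,0,0,0,0],[0,0,0,0,0,0,0],[0,0,0,0,0,0,0],[0,0,0,0,0,0,0]]'; python3 -c "from h import *;rep()"
```

```text
clock: 8.25
tcp_pos: [0.5386, 0.0505, 0.2959]
orientation: [-0.0, -0.065, 0.998, -0.0]
wrist_force: [-2.7, -0.2, 0.8]
finger_gap: -0.0002
t 8.25 local x,y,tipz mm -69.2 0.8 122.9 F local -2.71 0.1 0.76
tool axes in local [[-1.0, -0.003, -0.0], [-0.003, 1.0, -0.0], [0.0, -0.0, -1.0]] gap -0.00015482829554160153 j6 -0.1856119087370918
```

```bash
python3 -m crank '[[-1,0,0,0,0,0,0],[-1,0,0,0,0,0,0],[-1,0,0,0,0,0,0],[0,0,0,0,0,0,0],[0,0,0,0,0,0,0],[0,0,0,0,0,0,0],[0,0,0,0,0,0,0],[0,0,0,0,0,0,0]]'; python3 -c "from h import *;rep()"
```

```text
clock: 9.25
tcp_pos: [0.5397, 0.0507, 0.2958]
orientation: [-0.003, -0.065, 0.998, -0.0]
wrist_force: [-10.6, -2.3, 6.7]
finger_gap: 0.0005
t 9.25 local x,y,tipz mm -68.2 0.9 122.8 F local -10.76 -0.89 6.68
tool axes in local [[-1.0, -0.002, -0.005], [-0.002, 1.0, -0.0], [0.005, -0.0, -1.0]] gap 0.0005244239025580644 j6 -0.18455378273191952
```

The force rises to 11 N with no more travel, so the valves bin is against its stop. Next I'll back off and move to the patches bin.

```bash
python3 -m crank '[[4,0,0,0,0,0,0],[10,0,0,0,0,0,0],[12,0,0,0,0,0,0],[12,0,0,0,0,0,0],[12,0,0,0,0,0,0],[12,0,0,0,0,0,0],[12,0,0,0,0,0,0],[12,0,0,0,0,0,0]]'
python3 -m crank '[[0,15,0,0,0,0,0],[0,18,0,0,0,0,0],[0,18,4,0,0,0,0],[0,18,4,0,0,0,0],[0,18,5,0,0,0,0],[0,18,5,0,0,0,0],[0,18,5,0,0,0,0],[0,0,3,0,0,0,0]]'
python3 - <<'E'
from h import *; import cv2
rep()
cv2.imwrite("pics/side3.png",cv2.resize(read_camera("side")[165:315,230:430],None,fx=4,fy=4,interpolation=cv2.INTER_CUBIC))
o,ex,ey,_=setup()
for y in (-.0525,.0525):
  u=proj('side',o+ex*-.059+ey*y+np.array([0,0,.136]));print('home lip end zoom px',(u[0]-230)*4,(u[1]-165)*4)
E
```

```text
clock: 10.25
tcp_pos: [0.4556, 0.0396, 0.296]
orientation: [0.0, -0.065, 0.998, -0.0]
wrist_force: [-0.8, 0.5, -0.2]
finger_gap: -0.0
clock: 11.25
tcp_pos: [0.4401, 0.1631, 0.2697]
orientation: [0.0, -0.067, 0.998, 0.0]
wrist_force: [-0.7, -0.6, 0.5]
finger_gap: -0.0001
t 11.25 local x,y,tipz mm -152.5 125.1 96.7 F local -0.74 -0.53 0.45
tool axes in local [[-1.0, -0.005, 0.0], [-0.005, 1.0, 0.0], [-0.0, 0.0, -1.0]] gap -5.391742949621692e-05 j6 0.05023068885602633
home lip end zoom px 434.80925430111915 220.49460983564484
home lip end zoom px 359.070858805846 139.78620779985658
```

View pics/side3.png

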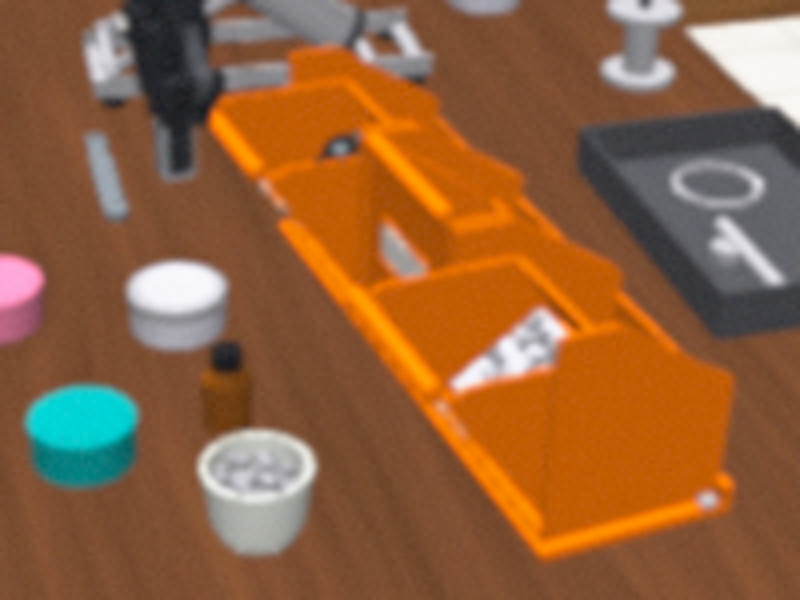

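The valves lip is at (365,133)–(440,215), where a fully home lip should appear. Now the patches bin.

```bash
python3 -m crank '[[-6,0,0,0,0,0,0],[-6,0,0,0,0,0,0],[-6,0,0,0,0,0,0],[-4,0,-2,0,0,0,0],[-4,0,-3,0,0,0,0],[-4,0,-3,0,0,0,0],[-4,0,-2.5,0,0,0,0],[-4,0,-2.5,0,0,0,0]]';python3 -c "from h import *;rep()"
python3 -m crank '[[-4,0,-2,0,0,0,0],[-4,0,-2,0,0,0,0],[-4,0,-1.5,0,0,0,0],[-4,0,-1.5,0,0,0,0],[-4,0,-1.5,0,0,0,0],[-4,0,-1,0,0,0,0],[-3,0,-1,0,0,0,0],[-3,0,-1,0,0,0,0]]';python3 -c "from h import *;rep()"
```

```text
clock: 12.3
tcp_pos: [0.4784, 0.1667, 0.2832]
orientation: [0.0, -0.065, 0.998, 0.0]
wrist_force: [-1.5, -0.7, -0.9]
finger_gap: -0.0002
t 12.3 local x,y,tipz mm -114.1 123.8 110.2 F local -1.6 -0.49 -0.9
tool axes in local [[-1.0, -0.003, 0.0], [-0.003, 1.0, 0.0], [-0.0, 0.0, -1.0]] gap -0.00016580738444467544 j6 0.04594001224453801
clock: 13.3
tcp_pos: [0.508, 0.1705, 0.2945]
orientation: [-0.0, -0.065, 0.998, -0.0]
wrist_force: [-1.4, 0.0, 0.7]
finger_gap: -0.0
t 13.3 local x,y,tipz mm -84.3 123.7 121.5 F local -1.43 0.2 0.66
tool axes in local [[-1.0, -0.003, -0.0], [-0.003, 1.0, -0.0], [0.0, -0.0, -1.0]] gap -1.0389822808387025e-05 j6 0.043385018553821764
```

```bash
python3 -m crank '[[-3,0,-0.5,0,0,0,0],[-3,0,-0.5,0,0,0,0],[-3,0,-0.5,0,0,0,0],[-2,0,-0.3,0,0,0,0],[-1,0,0,0,0,0,0],[-1,0,0,0,0,0,0],[-1,0,0,0,0,0,0],[0,0,0,0,0,0,0]]';python3 -c "from h import *;rep()"
python3 -m crank '[[-1,0,0,0,0,0,0],[-1,0,0,0,0,0,0],[-1,0,0,0,0,0,0],[-1,0,0,0,0,0,0],[0,0,0,0,0,0,0],[0,0,0,0,0,0,0],[0,0,0,0,0,0,0],[0,0,0,0,0,0,0]]';python3 -c "from h import *;rep()"
```

```text
clock: 14.3
tcp_pos: [0.5218, 0.1723, 0.2963]
orientation: [0.0, -0.065, 0.998, -0.0]
wrist_force: [-0.8, 0.9, -1.5]
finger_gap: 0.0002
t 14.3 local x,y,tipz mm -70.4 123.8 123.3 F local -0.66 0.96 -1.47
tool axes in local [[-1.0, -0.003, 0.0], [-0.003, 1.0, -0.0], [-0.0, -0.0, -1.0]] gap 0.00021793479947364132 j6 0.04227822371740905
clock: 15.3
tcp_pos: [0.5238, 0.1727, 0.2961]
orientation: [-0.002, -0.065, 0.998, -0.0]
wrist_force: [-8.0, -1.8, 7.5]
finger_gap: 0.0002
t 15.3 local x,y,tipz mm -68.4 123.9 123.1 F local -8.18 -0.79 7.45
tool axes in local [[-1.0, -0.003, -0.005], [-0.003, 1.0, -0.0], [0.005, -0.0, -1.0]] gap 0.00022495143351912244 j6 0.04193986219641812
```

The patches bin also hits a hard stop, at the same x (-68.4). I'll retreat, raise the arm and check.

```bash
python3 -m crank '[[4,0,0,0,0,0,0],[10,0,0,0,0,0,0],[12,0,0,0,0,0,0],[12,0,0,0,0,0,0],[15,0,0,0,0,0,0],[15,0,-10,0,0,0,0],[15,0,-30,0,0,0,0],[10,0,-40,0,0,0,0]]'
python3 -m crank '[[10,0,-15,0,0,0,0],[15,0,0,0,0,0,0],[15,0,0,0,0,0,0],[15,0,0,0,0,0,0],[10,0,0,0,0,0,0],[0,0,0,0,0,0,0],[0,0,0,0,0,0,0],[0,0,0,0,0,0,0]]'
python3 - <<'E'
from h import *; import cv2
rep()
a=read_camera("side");b=read_camera("top")
cv2.imwrite("pics/side4.png",cv2.resize(a[165:315,230:430],None,fx=4,fy=4,interpolation=cv2.INTER_CUBIC))
cv2.imwrite("pics/top4.png",b)
o,ex,ey,_=setup()
for y in (-.0525,.0525,.0715,.1765):
  u=proj('side',o+ex*-.059+ey*y+np.array([0,0,.136]));print('home lip end zoom px',(u[0]-230)*4,(u[1]-165)*4)
E
```

```text
clock: 16.3
tcp_pos: [0.4317, 0.1605, 0.377]
orientation: [-0.001, -0.065, 0.998, -0.0]
wrist_force: [0.8, -0.2, 0.6]
finger_gap: 0.0003
clock: 17.3
tcp_pos: [0.3695, 0.1523, 0.3912]
orientation: [0.0, -0.065, 0.998, -0.0]
wrist_force: [0.1, -0.1, -0.5]
finger_gap: 0.0
t 17.3 local x,y,tipz mm -224.0 123.4 218.2 F local 0.06 -0.1 -0.49
tool axes in local [[-1.0, -0.002, 0.0], [-0.002, 1.0, -0.0], [-0.0, -0.0, -1.0]] gap 4.395421545808635e-05 j6 0.058933068242133076
home lip end zoom px 434.80925430111915 220.49460983564484
home lip end zoom px 359.070858805846 139.78620779985658
home lip end zoom px 346.55342148253567 126.44736747532693
home lip end zoom px 282.96269272290465 58.68377057154305
```

View pics/side4.png

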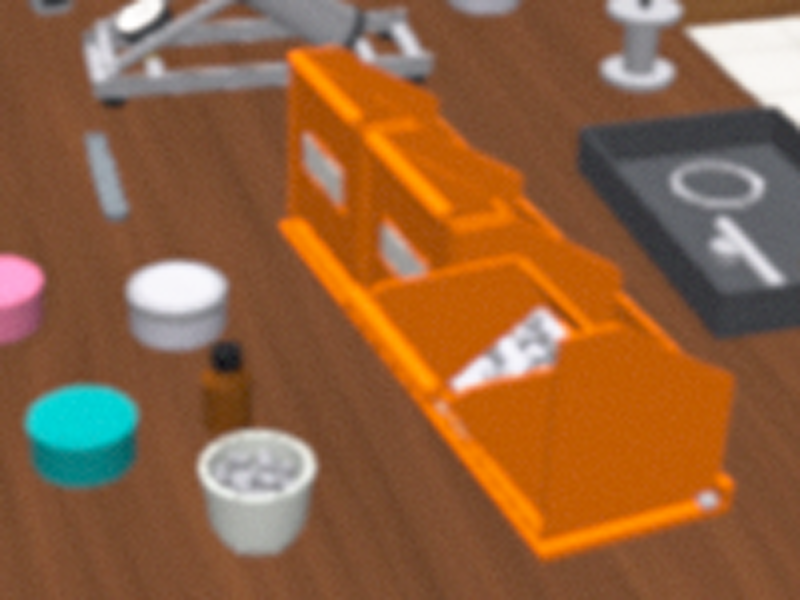

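View pics/top4.png

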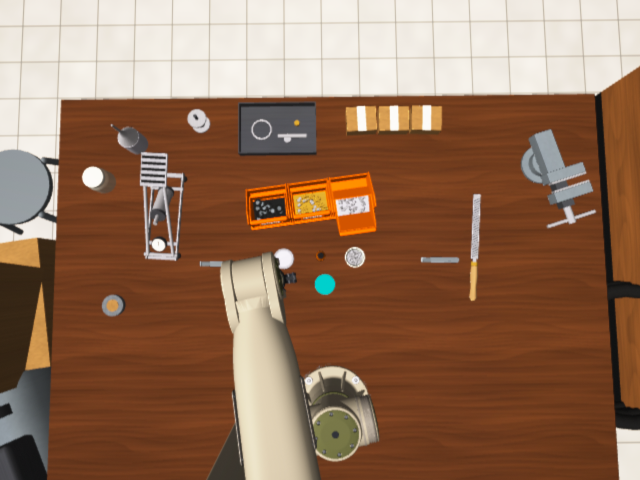

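Both lips form one straight line flush with the cheeks, from (295,55) to (440,215) in the side crop. In the top view, the caps bin, cup (355,257), bottle (321,255), tin (284,258), levers and rasp are where they started.

```bash
python3 -c "
from workcell import *
print(hand_in())"
```

```text
the job is handed in; nothing more can be done
None
```

I pushed the valves bin (middle) and the patches bin (left) fully home with closed fingertips on the outside of their lips. The caps bin (right, with the cup in front) was left tilted out. I pushed at about 35 mm/s, well under the slam limit, raising the fingers along the lip's arc. The job was handed in, with the clock at about 17.4 s; no verdict is reported.

**Bins home:** both bins met a firm stop at the same depth, within 0.2 mm of each other, with 8–11 N of push. In the final pictures their lips are flush with the cheeks and within about 2 pixels of where a home lip should appear.

**Everything else:** by eye in the before and after pictures, the caps bin, cup, bottle, tin, levers and rasp had not moved. The gripper was clear of everything at the end. In the last top view the arm covered one end of the left lever, but that lever looked unmoved in the side view.

**One disagreement:** my first organiser position was about 10 mm off because I assumed the housing's back edge was 137 mm high. Using both cameras put it at about 87 mm, and I corrected this before moving.

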